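Free the shaker's transport lock and draw out its tray

ROBOT

A 6-joint arm with a two-finger parallel gripper is mounted at the origin on the work surface. World frame = base frame: x ahead of the robot, y to its left, z up, the work surface at z = 0. Lengths are in m, angles in degrees, forces in N, time in s.
With the tool pointing down it reaches from about 0.25 to 0.725 m from the base axis. Payload 9.7 kg.
Tool frame: the origin (TCP) lies between the finger pads; the fingertips stand 11 mm ahead of it and the grasp point (between the pads) lies 8 mm behind it; z points along the fingers, x is the direction in which the jaws open and shut, and the axes are right-handed (so a half turn about z gives the same grasp; the last joint's range is limited). The gripper opens to 85 mm and grips with 20 to 120 N. Pads are 22 mm wide; open, the fingers measure 114 mm over their backs; the gripper's body (76 mm by 85 mm) begins 54 mm behind the grasp point. The pads swing forward as they close: fully open they stand 13 mm farther back than shut.
Start: joints at [76.031, 4.979, 10.078, 95.1, 0, 90], TCP at [0.133, 0.534, 0.242] pointing down, gripper open.
Joint ranges: [-179.16, 179.16], [-48.56, 103.87], [-65.8, 70.77], [-126.05, 130.52], [-82.76, 87.17], [-180, 180]. Speed limits (degrees/s): [127.2, 127.2, 147.25, 180, 180, 180].

INTERFACE

Orientations are given as [roll, pitch, yaw] about the fixed x, y, z axes, in that order (R = Rz(yaw) Ry(pitch) Rx(roll)).
In Python, from workcell import get_obs, camera, job_done, spotter gives the robot as it stands.
- The arm moves only by the tool play_rows, never from a script. Its argument "rows" is a list of rows, each a list of 3 entries, a list of its own where there are three numbers: the closure, from 0 (fully open) to 1 (shut), then the shift along the tool's x, y, z in cm, then the turn, a rotation vector about the tool's x, y, z in degrees. In form: [[claw, [x, y, z], [wx, wy, wz]], ...]. A call has 1 to 12 rows; each row shifts and turns the pose as measured when the row begins, along the tool's axes as they then stand; what a row does not reach is not made up. A row lasts 1/10 s, in which the tool goes at most 50 mm and 8.59 degrees, less where a joint would pass 70% of its speed; a pose out of reach is approached as far as the arm can. A call is refused whole if a number of a shift passes 5 or a number of a turn 8.59, either way. A call with a gripper value outside its range is refused whole. The fingers move at their own pace and stop on an object; "newtons" is the grip in N (left out, the last holds). Time passes only in rows, so rows that do not move let the fingers close. It gives the time, the measured TCP pose, the force and the opening at its end, in the units of the state.
- get_obs(): the state, without advancing time (a new reading comes with each control period).
- camera(name): name is "scene" or "side" or "wrist"; returns a dict with "img" (400x640x3 uint8, red, green, blue), "intrinsics" (3x3 intrinsics, pixels), "xyz" and "orientation" of the camera in the world. Camera axes: x right, y down, z forward; pixel columns grow to the right and rows downward; lengths in m; the calibration is good to about 2 mm. A picture is of the moment at which its call begins. There is no depth.
- job_done(): hands the job in, once; it reports no verdict.
Trained networks look in a picture, given as the dict that the camera call returned (one of the last four; its "shot" number tells which), for a name from the list of things; names that differ only in an ending like _2 or _b are one class to them, and where a whole thing is asked for, a point or a joint stands for the part that bears it (a point fixed in the world has none). Each returns a list of dicts, best first, with "confidence" (0 to 1); they miss things now and then, are a little off and sometimes report something else, mostly with a low value. They report only what shows in the picture. A call takes as long as a camera call.
- spotter.spot_in(picture, thing): "point" ([x, y, z] in m, in world coordinates, good to about 4 mm: the middle of the surface that is visible of it).
- spotter.trace(picture, thing): "pixels" (400x640 bool, what is visible of it).
The state is a dict: "time": time; "q": joint angles; "qd": joint speeds; "joint_efforts": joint torques, N m; "ee_pos": TCP position; "tcp_rot": TCP orientation; "wrist_force": force on the tool from outside, world axes, zero at the start; "torque": the same for the moment, N m; "opening": finger opening in m.
Only numpy, scipy, OpenCV 4.12 (cv2) and the standard library are available. Lean on these libraries where they do the work, as an engineer would, in place of code of your own. Each camera call takes 0.05 s, during which the arm holds its last target.

TASK

The sample shaker on the bench still has its transport lock on. Unscrew the red lock knob, whose thread may be left- or right-handed (feel gently which way gives, and do not force it the way that binds), until it has come up and frees the tray; then pull the tray by its blue handle all the way out, let go, and leave the other labware standing where it is.

Things in the scene. Friction and masses are not known exactly. Their poses are not given: they have to be found in the camera images.
- shaker: White low instrument fixed to the bench, 170 x 300 mm, deck at 50 mm height; origin at the centre of its underside, z up. Its tray slides along its own -y. Near its +y end a grey bridge (90 x 70 mm, centred at x 0, y +90 mm, top at 85 mm) carries the red lock knob.
- lock_grip (a point): Grip point of the red lock knob, on its vertical axis (shaker x 0, y +90 mm), 119 mm above the bench while locked. Its grip is an upright bar, 46 mm along this point's x and 14 mm thick along its y (turns with the knob; at the start x is along the shaker's x), from 20 mm below this point (a round skirt of 48 mm diameter lies under it) to 18 mm above.
- lock (a joint): Knob angle in rad, 0 at the start (screwed home), growing anticlockwise seen from above. It undoes one way only, clockwise or anticlockwise, drawn anew each episode and not visible: that way it turns 3.1 rad at a steady 0.1 N m or less. The other way it binds: past 0.1 rad the torque climbs by 0.8 N m per rad, and it springs back to about 0.1 rad when let go; past 0.4 N m (0.6 rad) is forcing it.
- lock_stem (a joint): Rise of the knob in m out of its home as it is undone: about 4.3 mm per rad (8.5 mm at 2 rad, 13 mm at 3.1 rad). It stays where it is left. The tray is free once this exceeds 9 mm (about 2.2 rad).
- tray_handle (a point): Grip point of the tray's blue handle: an upright bar 50 mm along the shaker's x, 14 mm thick along its y, rising from the tray's top (62 mm above the bench) to 102 mm; this point lies on its middle, 86 mm above the bench. Behind it (towards +y) the tray is clear for 65 mm, then carries a low rack of vials, 90 mm above the bench. x, y, z as the shaker's.
- tray (a joint): Tray travel in m along the shaker's -y: 0 = in (start; 2 mm play while locked), 0.07 = fully out against its stop. Slides with about 2 N of friction, stays where left.
- reagent_mid (a point): Centre of a loose glass reagent bottle with blue cap, 64 mm diameter, 140 mm tall, upright on the bench. Leave alone.
- beaker_mid (a point): Centre of a loose glass beaker, 68 mm diameter, 85 mm tall, upright on the bench. Leave alone.
- cork_ring_mid (a point): Centre of a loose cork ring, 80 mm diameter, 30 mm high, lying on the bench. Leave alone.

How it is judged (in metres and radians):
On the way:
1. the lock knob is unscrewed until it has risen at least 8 mm, the tray still in (value of joint lock_stem above 0.008 m and value of joint tray below 0.03 m), for 0.1 s.
At the end, for the whole second after the job is handed in: the tray is out to within 8 mm of its stop and at rest, the lock knob still stands at least 8 mm up from its home height, and bottle, beaker and cork ring are within 20 mm of where they stood (value of joint tray above 0.062 m and velocity of joint tray below 0.005 m/s and value of joint lock_stem above 0.008 m and distance of each of reagent_mid, beaker_mid, cork_ring_mid from where it was at the start of the episode below 0.02 m); the robot touches nothing.
It fails at once if the lock screw is forced the wrong way (over about 0.4 N m of reaction) (contact force between any of nut_a_c0, nut_b_c0 and inner_a above 90 N).
It fails at once if the bottle, beaker or cork ring is moved by more than 20 mm (distance of any of reagent_mid, beaker_mid, cork_ring_mid from where it was at the start of the episode above 0.02 m).
It also fails if it takes over 61 s, if anything falls off the work surface, if the arm or the gripper's body presses on something with over 40 N, if the wrist force passes 120 N, or if a joint passes its speed limit or range.

## Working session

There is one attempt and no reset: what is moved stays moved. The work goes in short steps, Python scripts to look and compute and a tool call to move; the robot and the scene stay as the last step left them, time stands still between calls to the robot, and variables do not carry over. Pictures are saved under pics/ and viewed, and the job is handed in when it is done.

Besides the shell and the picture viewer there is one more tool, called after "Call:" as a command line: name --argument value ..., lists and objects as JSON in quotes. play_rows: Moves the arm, as the interface text tells. Its arguments: {"type":"object","properties":{"rows":{"type":"array","items":{"type":"array"}},"newtons":{"type":"number"}},"required":["rows"]}

```bash
mkdir -p pics
cat > h.py <<'E'
import numpy as np,cv2
from workcell import get_obs,camera,job_done,spotter
def save(c,n): cv2.imwrite('pics/'+n+'.png',c['img'][:,:,::-1])
E
python3 - <<'E'
from h import *
o=get_obs();print(o)
for n in ['scene','side','wrist']:
    c=camera(n);save(c,n+'0');print(n,np.round(c['xyz'],3),c['orientation'],np.round(c['intrinsics'],1).tolist())
    for t in ['shaker','lock_grip','tray_handle','reagent_mid','beaker_mid','cork_ring_mid']:
        print(t,[(np.round(d['point'],3).tolist(),round(d['confidence'],2)) for d in spotter.spot_in(c,t)[:2]])
print(get_obs()['time'])
E
```

```text
{'time': 0.0, 'q': array([ 7.60305877e+01,  5.00899296e+00,  1.00340101e+01,  9.50983757e+01,
       -1.10304376e-03,  8.99998350e+01]), 'qd': array([-0.07318629, -0.04242683, -0.00641076,  0.05278821,  0.02621669,
        0.00974068]), 'joint_efforts': array([ 2.38587359e-03, -5.20382380e+01,  4.64809585e+01,  1.59718422e-02,
        1.47315877e-04, -1.05526178e-05]), 'ee_pos': array([0.13272612, 0.53352683, 0.24159929]), 'tcp_rot': array([1.79998897e+02, 7.33584867e-02, 7.60307526e+01]), 'wrist_force': array([ 0.19379145, -0.26127554, -0.32551321]), 'torque': array([0.01348489, 0.02182939, 0.03211335]), 'opening': 0.0853778942121439}
scene [ 1.145 -0.397  0.762] [-132.0983019    -0.49071034   51.60072406] [[509.2, 0.0, 325.0], [0.0, 509.2, 201.4], [0.0, 0.0, 1.0]]
shaker [([0.619, -0.084, 0.06], 0.58), ([0.759, -0.008, 0.084], 0.22)]
lock_grip [([0.609, 0.026, 0.112], 0.76)]
tray_handle [([0.589, -0.098, 0.064], 0.74), ([0.619, -0.081, 0.059], 0.18)]
reagent_mid [([0.761, -0.01, 0.084], 0.77)]
beaker_mid [([0.728, -0.17, 0.052], 0.65)]
cork_ring_mid [([0.61, 0.03, 0.112], 0.75), ([0.436, 0.036, 0.034], 0.67)]
side [ 0.403 -0.474  0.435] [-120.23931546    0.18684939  -19.40748049] [[414.5, 0.0, 317.8], [0.0, 414.5, 194.2], [0.0, 0.0, 1.0]]
shaker [([0.564, -0.118, 0.059], 0.74)]
lock_grip [([0.598, 0.03, 0.112], 0.83)]
tray_handle [([0.566, -0.106, 0.064], 0.81)]
reagent_mid [([0.734, -0.009, 0.073], 0.84)]
beaker_mid [([0.724, -0.181, 0.06], 0.67)]
cork_ring_mid []
wrist [0.05  0.554 0.375] [1.60849656e+02 6.52408038e-03 7.59693397e+01] [[283.0, 0.0, 324.5], [0.0, 283.0, 198.1], [0.0, 0.0, 1.0]]
shaker []
lock_grip []
tray_handle []
reagent_mid []
beaker_mid []
cork_ring_mid []
1.05
```

View pics/scene0.png

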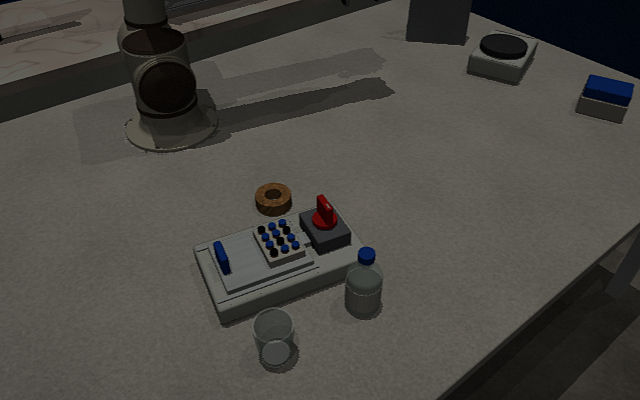

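View pics/side0.png

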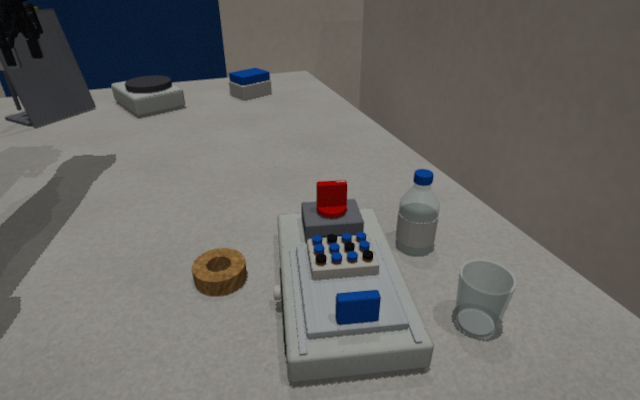

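Run:
```python
import cv2,numpy as np
a=cv2.imread('pics/scene0.png');b=cv2.imread('pics/side0.png')
f=lambda im,x,y,w,h,s:cv2.resize(im[y:y+h,x:x+w],None,fx=s,fy=s,interpolation=cv2.INTER_CUBIC)
s=8
t=np.vstack([np.hstack([f(a,300,190,50,36,s),f(a,205,232,50,36,s)]),np.hstack([f(b,308,176,50,36,s),f(b,333,287,50,36,s)])])
cv2.imwrite('pics/crops.png',t);print(t.shape)
```

```text
(576, 800, 3)
```

View pics/crops.png

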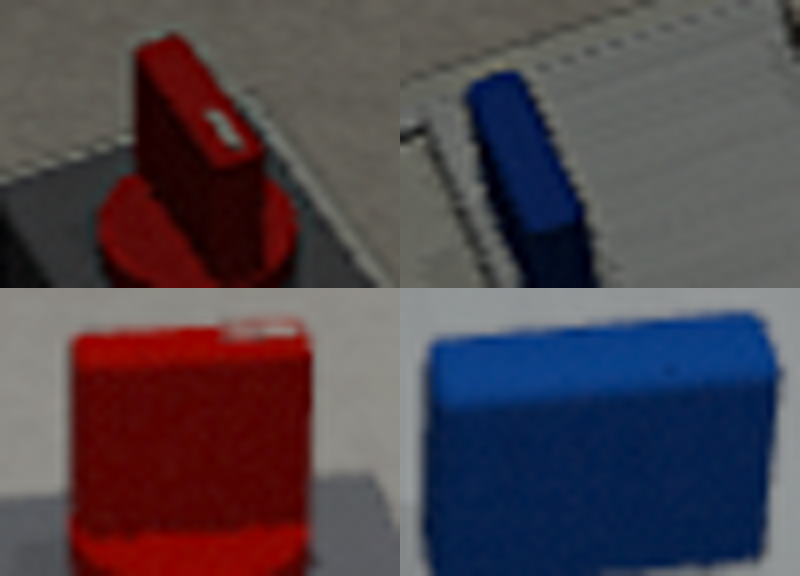

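```bash
cat >> h.py <<'E'
from scipy.spatial.transform import Rotation as R
def ray(c,p):
    d=np.linalg.inv(c['intrinsics'])@[p[0],p[1],1.]
    d=R.from_euler('xyz',c['orientation'],degrees=True).as_matrix()@d
    return np.array(c['xyz']),d/np.linalg.norm(d)
def tri(*cp):
    A=0;b=0;L=[]
    for c,p in cp:
        o,d=ray(c,p);M=np.eye(3)-np.outer(d,d);A=A+M;b=b+M@o;L.append((o,M))
    x=np.linalg.solve(A,b)
    return x,[np.linalg.norm(M@(x-o)) for o,M in L]
E
python3 - <<'E'
from h import *
a=camera('scene');b=camera('side')
A=lambda x,y,ox,oy:(ox+x/8-.44,oy+y/8-.44)
pts={'knob':((200,100,300,190),(192,56,308,176)),
'knobL':((160,43,300,190),(78,61,308,176)),'knobR':((240,158,300,190),(306,49,308,176)),
'hand':((124,153,205,232),(200,73,333,287)),'handL':((93,85,205,232),(34,87,333,287)),'handR':((155,222,205,232),(368,60,333,287))}
X={}
for k,(p,q) in pts.items():
    X[k],e=tri((a,A(*p)),(b,A(*q)));print(k,np.round(X[k],4),np.round(e,4))
d=X['knob']-X['hand'];print(np.linalg.norm(d[:2]),'yaw from line',np.degrees(np.arctan2(-d[0],d[1])))
for k in['knob','hand']:
    v=X[k+'R']-X[k+'L'];print(np.linalg.norm(v),np.degrees(np.arctan2(v[1],v[0])))
E
```

```text
knob [0.6042 0.0372 0.1347] [0.0004 0.0004]
knobL [0.5832 0.042  0.135 ] [0.0005 0.0005]
knobR [0.6253 0.032  0.135 ] [0.0004 0.0004]
hand [ 0.5602 -0.161   0.0985] [0.0006 0.0006]
handL [ 0.5372 -0.1557  0.098 ] [0.001 0.001]
handR [ 0.5832 -0.1667  0.0995] [0. 0.]
0.20305880195317785 yaw from line -12.533305161534564
0.04333537617545833 -13.297071186191525
0.047296323086095 -13.5178338290423
```

Call:
play_rows --rows '[[0,[-2.3,3.6,0],[0,0,0]],[0,[-2.3,3.6,0],[0,0,0]],[0,[-2.3,3.6,0],[0,0,0]],[0,[-2.3,3.6,0],[0,0,0]],[0,[-2.3,3.6,0],[0,0,0]],[0,[-2.3,3.6,0],[0,0,0]],[0,[-2.3,3.6,0],[0,0,0]],[0,[-2.3,3.6,0],[0,0,0]],[0,[-2.3,3.6,0],[0,0,0]],[0,[-2.3,3.6,0],[0,0,0]],[0,[-2.3,3.6,0],[0,0,0]],[0,[-2.3,3.6,0],[0,0,0]]]' --newtons 40

```text
time: 2.35
ee_pos: [0.4955, 0.1512, 0.2423]
tcp_rot: [179.8, -0.2, 76.6]
wrist_force: [1.2, 0.1, 0.4]
opening: 0.0855
```

```bash
cat >> h.py <<'E'
def go(t,yaw):
    o=get_obs();Rm=R.from_euler('xyz',o['tcp_rot'],degrees=True);T=R.from_euler('xyz',[180,0,yaw],degrees=True)
    print('t',round(o['time'],2),'pos',np.round(o['ee_pos'],4),'rot',np.round(o['tcp_rot'],2),'q',np.round(o['q'],1),'F',np.round(o['wrist_force'],1),'M',np.round(o['torque'],3),'op',round(o['opening'],4))
    print('shift cm',np.round(Rm.inv().apply(np.array(t)-o['ee_pos'])*100,2),'turn',np.round((Rm.inv()*T).as_rotvec(degrees=True),2))
E
python3 -c "
from h import *
go([.604,.037,.242],77)"
```

```text
t 2.35 pos [0.4955 0.1512 0.2423] rot [ 1.7985e+02 -1.7000e-01  7.6560e+01] q [16.9  0.4  5.3 94.7  0.1 30.4] F [1.2 0.1 0.4] M [ 0.008 -0.04   0.031] op 0.0855
shift cm [-8.58 13.2   0.04] turn [ 0.15 -0.17 -0.44]
```

Call:
play_rows --rows '[[0,[-2.2,3.5,0],[0,0,0]],[0,[-2.2,3.5,0],[0,0,0]],[0,[-2.2,3.3,0],[0,0,0]],[0,[-1.8,2.7,0],[0,0,-0.4]],[0,[0,0,0],[0,0,0]]]'

```text
time: 2.85
ee_pos: [0.6087, 0.0293, 0.2411]
tcp_rot: [179.8, -0.1, 76.7]
wrist_force: [0.8, 0.6, -0.6]
opening: 0.0853
```

```bash
python3 -c "
from h import *
go([.604,.037,.242],77)
c=camera('wrist');save(c,'w1');print(c['xyz'],c['orientation'])
c=camera('side');save(c,'s1')
"
```

```text
t 2.85 pos [0.6087 0.0293 0.2411] rot [ 1.7983e+02 -1.5000e-01  7.6680e+01] q [ 2.7 13.2 19.2 95.8  0.1 16. ] F [ 0.8  0.6 -0.6] M [ 0.007 -0.009  0.046] op 0.0853
shift cm [ 0.64 -0.64 -0.09] turn [ 0.17 -0.15 -0.32]
[0.52490706 0.04806901 0.37402768] [ 1.60680788e+02 -1.41413767e-01  7.66194991e+01]
```

View pics/w1.png

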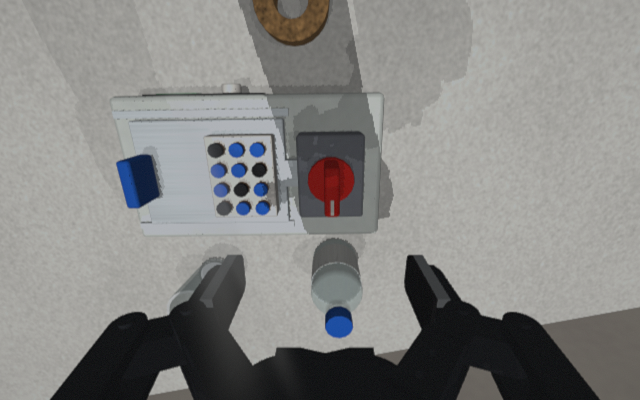

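Run:
```python
from h import *
im=cv2.imread('pics/w1.png')
m=(im[:,:,2]>90)&(im[:,:,1]<50)&(im[:,:,0]<60)
ys,xs=np.nonzero(m);print(xs.min(),xs.max(),ys.min(),ys.max())
cv2.imwrite('pics/w1c.png',cv2.resize(im[145:230,285:375],None,fx=7,fy=7,interpolation=2))
c=camera('wrist')
for p,z in [((331,179.5),.099),((331.5,187),.137),((332,194),.137)]:
    o,d=ray(c,p);print(p,o+d*(z-o[2])/d[2])
```

```text
308 353 159 215
(331, 179.5) [0.59959819 0.03976892 0.099     ]
(331.5, 187) [0.59582873 0.04010704 0.137     ]
(332, 194) [0.60225121 0.03909919 0.137     ]
```

View pics/w1c.png

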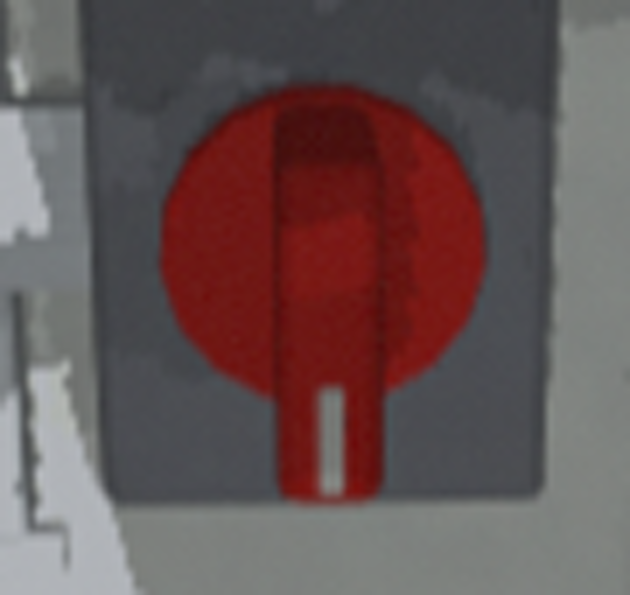

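```bash
python3 -c "
from h import *
go([.602,.0388,.242],77)
"
```

```text
t 3.0 pos [0.6067 0.0323 0.2422] rot [179.82  -0.2   76.83] q [ 3.  12.9 19.  95.9  0.1 16.2] F [1.1 0.7 1. ] M [0.046 0.037 0.028] op 0.0852
shift cm [ 0.53 -0.6   0.02] turn [ 0.18 -0.2  -0.17]
```

Call:
play_rows --rows '[[0.3,[0.5,-0.6,2],[0,0,0]],[0.3,[0,0,3],[0,0,0]],[0.3,[0,0,3],[0,0,0]],[0.3,[0,0,0],[0,0,0]]]'

```text
time: 3.4
ee_pos: [0.6002, 0.0435, 0.1629]
tcp_rot: [179.6, -0.3, 77.1]
wrist_force: [-0.6, -0.8, 0.0]
opening: 0.0597
```

```bash
python3 -c "
from h import *
go([.602,.0388,.114],77)
c=camera('side');save(c,'s2')
go([.602,.0388,.114],77)
"
```

```text
t 3.4 pos [0.6002 0.0435 0.1629] rot [179.59  -0.31  77.12] q [ 4.1 10.7  7.7 86.5  0.2 16.9] F [-0.6 -0.8  0. ] M [-0.082  0.049 -0.013] op 0.0597
shift cm [-0.44  0.25  4.89] turn [ 0.41 -0.31  0.12]
t 3.45 pos [0.6009 0.0435 0.1655] rot [179.44  -0.36  77.12] q [ 4.1 10.7  7.9 86.6  0.2 16.9] F [0.1 0.3 0.7] M [ 0.022 -0.008 -0.018] op 0.0597
shift cm [-0.47  0.16  5.15] turn [ 0.56 -0.36  0.12]
```

View pics/s2.png

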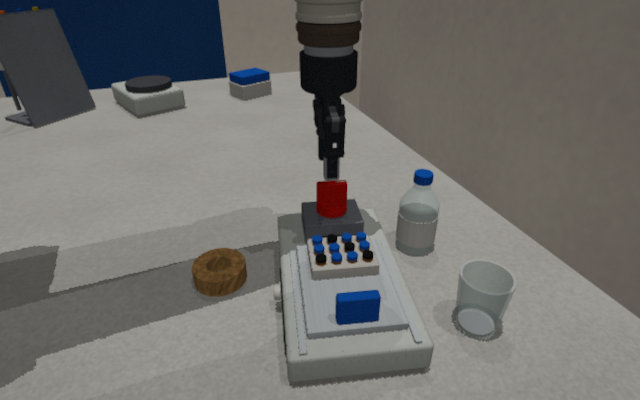

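Call:
play_rows --rows '[[0.3,[-0.4,0.1,1.5],[0.4,-0.3,0]],[0.3,[0,0,1.5],[0,0,0]],[0.3,[0,0,1.0],[0,0,0]],[0.3,[0,0,0],[0,0,0]],[0.3,[0,0,0],[0,0,0]]]'

```text
time: 3.95
ee_pos: [0.6026, 0.0404, 0.1276]
tcp_rot: [179.5, -0.1, 77.2]
wrist_force: [-0.2, -0.6, -0.1]
opening: 0.0598
```

```bash
python3 -c "
from h import *
go([.602,.0388,.114],77)
"
```

```text
t 3.95 pos [0.6026 0.0404 0.1276] rot [ 1.7952e+02 -1.5000e-01  7.7210e+01] q [ 3.8 11.1  4.2 82.6  0.  16.6] F [-0.2 -0.6 -0.1] M [-0.014  0.014  0.002] op 0.0598
shift cm [-0.17 -0.03  1.36] turn [ 0.48 -0.15  0.21]
```

Call:
play_rows --rows '[[0.3,[-0.2,0,0.9],[0.4,-0.1,0.2]],[0.3,[0,0,0.4],[0,0,0]],[0.3,[0,0,0],[0,0,0]],[0.5,[0,0,0],[0,0,0]],[0.6,[0,0,0],[0,0,0]],[0.7,[0,0,0],[0,0,0]]]'

```text
time: 4.55
ee_pos: [0.6028, 0.0381, 0.1146]
tcp_rot: [179.9, -0.1, 77.0]
wrist_force: [-0.3, 0.6, -0.1]
opening: 0.026
```

```bash
python3 -c "
from h import *
go([.602,.0388,.114],77)
c=camera('wrist');save(c,'w3')
"
```

```text
t 4.55 pos [0.6028 0.0381 0.1146] rot [ 1.7988e+02 -6.0000e-02  7.6960e+01] q [ 3.6 11.6  3.4 81.6  0.  16.6] F [-0.3  0.6 -0.1] M [-0.005  0.011 -0.032] op 0.026
shift cm [ 0.05 -0.1   0.06] turn [ 0.12 -0.06 -0.04]
```

View pics/w3.png

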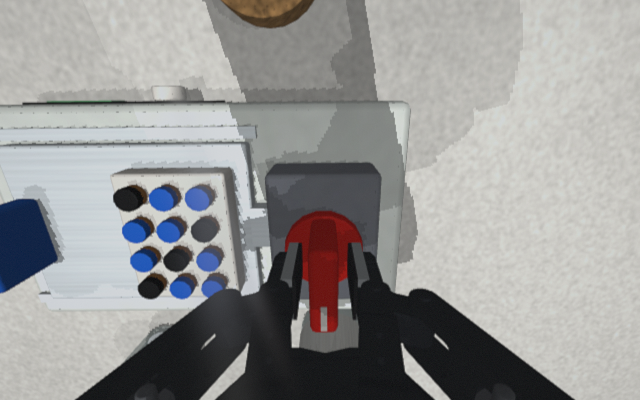

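Call:
play_rows --rows '[[0.85,[0,0,0],[0,0,0]],[1,[0,0,0],[0,0,0]],[1,[0,0,0],[0,0,0]],[1,[0,0,0],[0,0,0]]]' --newtons 40

```text
time: 5.0
ee_pos: [0.6027, 0.0376, 0.115]
tcp_rot: [179.9, -0.0, 77.0]
wrist_force: [0.6, -1.8, -0.5]
opening: 0.0137
```

```bash
python3 -c "
from h import *
go([.602,.0388,.114],77)
"
```

```text
t 5.0 pos [0.6027 0.0376 0.115 ] rot [ 1.7985e+02 -1.0000e-02  7.6960e+01] q [ 3.6 11.6  3.4 81.7 -0.  16.6] F [ 0.6 -1.8 -0.5] M [-0.135  0.031  0.089] op 0.0137
shift cm [ 0.1 -0.1  0.1] turn [ 0.15 -0.01 -0.04]
```

Call:
play_rows --rows '[[1,[0,0,0],[0,0,-6]],[1,[0,0,0],[0,0,-6]],[1,[0,0,0],[0,0,0]]]'

```text
time: 5.3
ee_pos: [0.6028, 0.0372, 0.1148]
tcp_rot: [179.9, 0.0, 89.3]
wrist_force: [0.1, -1.3, 0.7]
opening: 0.0137
```

```bash
python3 -c "
from h import *
for i in range(3):
  go([.602,.0388,.114],77); camera('wrist')
"
```

```text
t 5.3 pos [0.6028 0.0372 0.1148] rot [1.7986e+02 5.0000e-02 8.9260e+01] q [ 3.6 11.6  3.4 81.6 -0.1  4.3] F [ 0.1 -1.3  0.7] M [-0.029  0.104 -0.086] op 0.0137
shift cm [ 0.16 -0.08  0.08] turn [ 0.15  0.03 12.26]
t 5.35 pos [0.6028 0.0372 0.1148] rot [1.7986e+02 5.0000e-02 8.9070e+01] q [ 3.6 11.6  3.4 81.6 -0.1  4.5] F [ 0.5 -1.4  0.3] M [-0.147  0.043 -0.08 ] op 0.0135
shift cm [ 0.16 -0.08  0.08] turn [ 0.15  0.03 12.07]
t 5.4 pos [0.6028 0.0372 0.1147] rot [1.7986e+02 5.0000e-02 8.9010e+01] q [ 3.6 11.6  3.4 81.6 -0.1  4.5] F [ 0.4 -1.1 -0.6] M [-0.142  0.078 -0.104] op 0.0138
shift cm [ 0.16 -0.08  0.07] turn [ 0.14  0.04 12.01]
```

Call:
play_rows --rows '[[1,[0,0,0],[0,0,-6]],[1,[0,0,0],[0,0,0]]]'

```text
time: 5.65
ee_pos: [0.6028, 0.0371, 0.1147]
tcp_rot: [179.9, 0.1, 94.9]
wrist_force: [0.5, -2.2, 0.4]
opening: 0.0138
```

```bash
python3 -c "
from h import *
for i in range(3):
  go([.602,.0388,.114],77); camera('wrist')
"
```

```text
t 5.65 pos [0.6028 0.0371 0.1147] rot [1.7987e+02 8.0000e-02 9.4870e+01] q [ 3.6 11.6  3.4 81.6 -0.1 -1.3] F [ 0.5 -2.2  0.4] M [-0.022  0.086 -0.156] op 0.0138
shift cm [ 0.18 -0.07  0.07] turn [ 0.14  0.06 17.87]
t 5.7 pos [0.6028 0.0371 0.1147] rot [1.7987e+02 8.0000e-02 9.4690e+01] q [ 3.6 11.6  3.4 81.6 -0.1 -1.1] F [ 0.6 -1.4 -0. ] M [-0.135  0.048 -0.168] op 0.0134
shift cm [ 0.18 -0.07  0.07] turn [ 0.14  0.06 17.69]
t 5.75 pos [0.6028 0.0371 0.1147] rot [1.7986e+02 8.0000e-02 9.4680e+01] q [ 3.6 11.6  3.4 81.6 -0.1 -1.1] F [ 0.7 -2.2 -0.3] M [-0.158  0.121 -0.176] op 0.0134
shift cm [ 0.18 -0.07  0.07] turn [ 0.15  0.06 17.68]
```

Call:
play_rows --rows '[[1,[0,0,0],[0,0,8.5]],[1,[0,0,0],[0,0,8.5]],[1,[0,0,-0.05],[0,0,8.5]],[1,[0,0,-0.06],[0,0,8.5]],[1,[0,0,-0.06],[0,0,8.5]],[1,[0,0,-0.06],[0,0,8.5]],[1,[0,0,0],[0,0,0]]]'

```text
time: 6.5
ee_pos: [0.6031, 0.0382, 0.1177]
tcp_rot: [179.8, -0.1, 42.6]
wrist_force: [0.0, -1.3, 0.1]
opening: 0.0132
```

```bash
python3 -c "
from h import *
go([.602,.0388,.114],77)
c=camera('wrist');save(c,'w4')
go([.602,.0388,.114],77)
"
```

```text
t 6.5 pos [0.6031 0.0382 0.1177] rot [ 1.7984e+02 -1.4000e-01  4.2620e+01] q [ 3.6 11.5  3.6 81.9 -0.  51. ] F [ 0.  -1.3  0.1] M [-0.353  0.068 -0.079] op 0.0132
shift cm [-0.04 -0.12  0.37] turn [  0.19  -0.09 -34.38]
t 6.55 pos [0.6031 0.0382 0.1176] rot [ 1.7984e+02 -1.4000e-01  4.2900e+01] q [ 3.6 11.5  3.6 81.9 -0.  50.7] F [ 0.2 -0.4 -0.5] M [-0.272 -0.038 -0.058] op 0.0133
shift cm [-0.04 -0.13  0.36] turn [  0.19  -0.09 -34.1 ]
```

View pics/w4.png

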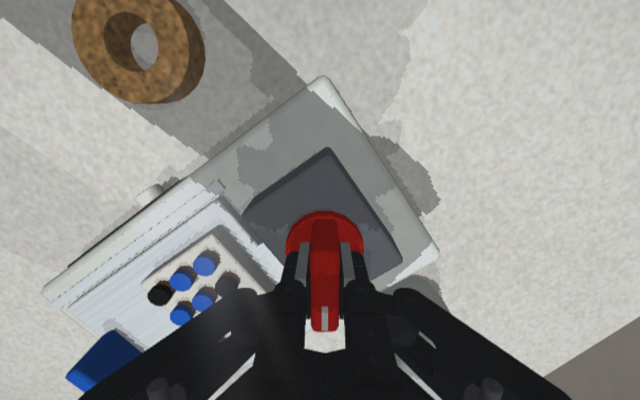

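Knob turns with the grip (bar still between the pads at col 325), torque stays near 0.07 N m: clockwise gives. Continue.

Call:
play_rows --rows '[[1,[0,0,-0.05],[0,0,8.5]],[1,[0,0,-0.06],[0,0,8.5]],[1,[0,0,-0.06],[0,0,8.5]],[1,[0,0,-0.06],[0,0,8.5]],[1,[0,0,-0.06],[0,0,8.5]],[1,[0,0,-0.06],[0,0,8.5]],[1,[0,0,-0.06],[0,0,8.5]],[1,[0,0,0],[0,0,0]]]'

```text
time: 7.35
ee_pos: [0.6043, 0.0383, 0.1224]
tcp_rot: [-180.0, -0.4, -17.0]
wrist_force: [-0.1, -1.1, -0.5]
opening: 0.0134
```

```bash
python3 -c "
from h import *
go([.602,.0388,.114],77)
"
```

```text
t 7.35 pos [0.6043 0.0383 0.1224] rot [-179.95   -0.38  -17.  ] q [ 3.700e+00  1.150e+01  4.100e+00  8.220e+01 -1.000e-01  1.107e+02] F [-0.1 -1.1 -0.5] M [-0.325  0.08  -0.114] op 0.0134
shift cm [-0.24  0.02  0.83] turn [  0.28  -0.33 -94.  ]
```

Call:
play_rows --rows '[[1,[0,0,-0.04],[0,0,8.5]],[1,[0,0,-0.06],[0,0,8.5]],[1,[0,0,-0.06],[0,0,8.5]],[1,[0,0,-0.06],[0,0,8.5]],[1,[0,0,-0.06],[0,0,8.5]],[1,[0,0,-0.06],[0,0,8.5]],[1,[0,0,-0.06],[0,0,7]],[1,[0,0,0],[0,0,0]]]'

```text
time: 8.15
ee_pos: [0.605, 0.0375, 0.1268]
tcp_rot: [-179.6, -0.3, -73.9]
wrist_force: [0.8, -0.8, 0.8]
opening: 0.0138
```

```bash
python3 -c "
from h import *
go([.602,.0388,.114],-77)
c=camera('wrist');save(c,'w5')
c=camera('side');save(c,'s5')
"
```

```text
t 8.15 pos [0.605  0.0375 0.1268] rot [-179.59   -0.33  -73.89] q [  3.6  11.4   4.5  82.6  -0.2 167.5] F [ 0.8 -0.8  0.8] M [-0.256  0.069 -0.048] op 0.0138
shift cm [-0.22  0.26  1.28] turn [-0.42 -0.32  3.11]
```

View pics/w5.png

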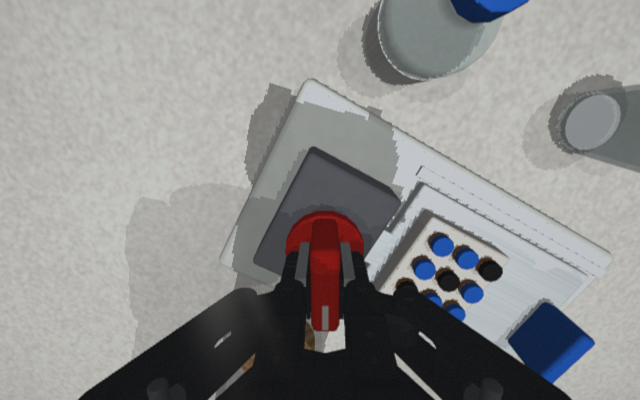

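View pics/s5.png

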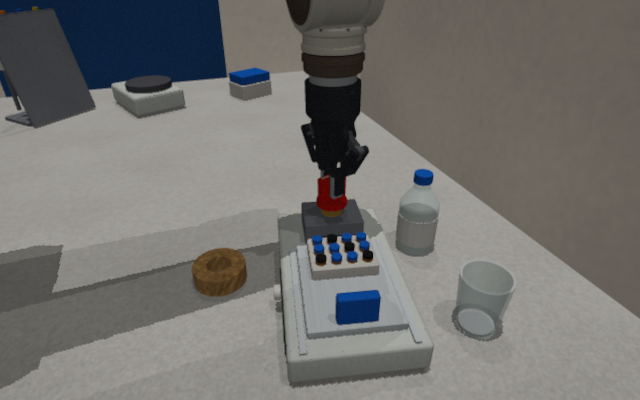

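Call:
play_rows --rows '[[0.4,[0,0,0],[0,0,0]],[0.3,[0,0,0],[0,0,0]],[0.3,[0,0,0],[0,0,0]],[0.3,[0,0,0],[0,0,0]],[0.3,[0,0,-2],[0,0,0]],[0.3,[0,0,-4],[0,0,0]],[0.3,[0,0,-4],[0,0,0]],[0.3,[0,0,-2],[0,0,-8.5]],[0.3,[0,0,0],[0,0,-8.5]],[0.3,[0,0,0],[0,0,-8.5]],[0.3,[0,0,0],[0,0,-8.5]],[0.3,[0,0,0],[0,0,-8.5]]]'

```text
time: 9.45
ee_pos: [0.6032, 0.0391, 0.2518]
tcp_rot: [-179.8, -0.4, -29.6]
wrist_force: [-1.0, 0.4, -0.1]
opening: 0.0596
```

```bash
python3 -c "
from h import *
go([.5602,-.161,.22],77)
c=camera('side');save(c,'s6')
"
```

```text
t 9.45 pos [0.6032 0.0391 0.2518] rot [-179.83   -0.42  -29.58] q [ 3.700e+00  1.250e+01  1.960e+01  9.670e+01 -1.000e-01  1.233e+02] F [-1.   0.4 -0.1] M [-0.037 -0.023 -0.009] op 0.0596
shift cm [ 6.11 19.53  3.17] turn [   0.28   -0.45 -106.57]
```

View pics/s6.png

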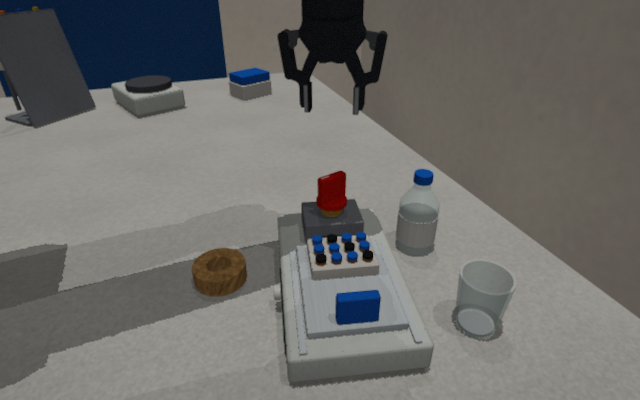

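The knob (col 332, row 190) stays up, with its brass stem showing. I'll turn the wrist back for the handle.

Call:
play_rows --rows '[[0.3,[0,0,0],[0,0,-8.5]],[0.3,[0,0,0],[0,0,-8.5]],[0.3,[0,0,0],[0,0,-8.5]],[0.3,[0,0,0],[0,0,-8.5]],[0.3,[0,0,0],[0,0,-8.5]],[0.3,[0,0,0],[0,0,-8.5]],[0.3,[0,0,0],[0,0,-8.5]],[0.3,[0,0,0],[0,0,-8.5]],[0.3,[0,0,0],[0,0,-8.5]],[0.3,[0,0,0],[0,0,-8.5]],[0.3,[0,0,0],[0,0,-8.5]],[0.3,[0,0,0],[0,0,-8.5]]]'

```text
time: 10.7
ee_pos: [0.6029, 0.0398, 0.2515]
tcp_rot: [179.6, -0.1, 73.2]
wrist_force: [-0.0, 0.3, 0.1]
opening: 0.0599
```

```bash
python3 -c "
from h import *
go([.5602,-.161,.22],77)
"
```

```text
t 10.7 pos [0.6029 0.0398 0.2515] rot [ 1.7961e+02 -1.1000e-01  7.3250e+01] q [ 3.8 12.5 19.6 96.7 -0.  20.5] F [-0.   0.3  0.1] M [-0.047 -0.007 -0.007] op 0.0599
shift cm [-20.46   1.68   3.12] turn [ 0.39 -0.1  -3.75]
```

Call:
play_rows --rows '[[0.3,[-3.4,0.3,0],[0.4,0,-3.7]],[0.3,[-3.5,0.1,0],[0,0,0]],[0.3,[-3.5,0.1,0],[0,0,0]],[0.3,[-3.4,0.1,0],[0,0,0]],[0.3,[-3.2,0.1,1],[0,0,0]],[0.3,[-2.5,0.1,1.5],[0,0,0]],[0.3,[0,0,0],[0,0,0]],[0.3,[0,0,0],[0,0,0]]]'

```text
time: 11.5
ee_pos: [0.5634, -0.1573, 0.225]
tcp_rot: [180.0, -0.2, 76.4]
wrist_force: [-0.5, -0.1, -0.2]
opening: 0.0599
```

```bash
python3 -c "
from h import *
c=camera('wrist');save(c,'w7')
go([.5602,-.161,.081],77)
im=c['img'].astype(int)
for p,z in [((330,200),.102)]:
  o,d=ray(c,p);print(o+d*(z-o[2])/d[2])
"
```

```text
t 11.55 pos [ 0.5634 -0.157   0.2248] rot [-1.7999e+02 -1.4000e-01  7.6400e+01] q [-15.6   9.5  13.2  93.6   0.1  -2. ] F [ 0.5 -0.   0.1] M [-0.019  0.062 -0.006] op 0.0597
shift cm [-0.5  -0.21 14.38] turn [-0.01 -0.14 -0.6 ]
[ 0.56975223 -0.1538226   0.102     ]
```

View pics/w7.png

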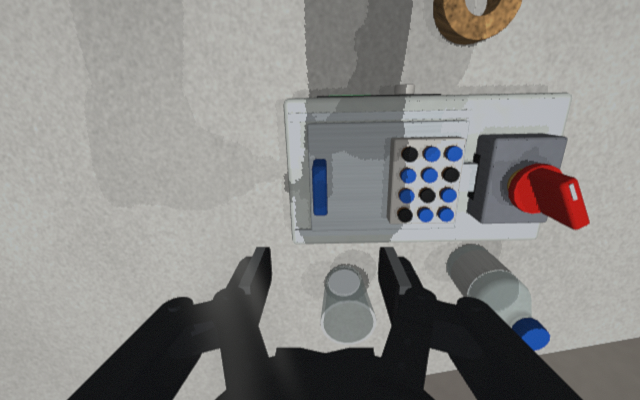

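Call:
play_rows --rows '[[0.3,[-0.5,-0.3,3],[0,-0.1,-0.6]],[0.3,[0,0,4],[0,0,0]],[0.3,[0,0,3],[0,0,0]],[0.3,[0,0,0],[0,0,0]],[0.3,[0,0,0],[0,0,0]]]'

```text
time: 12.05
ee_pos: [0.5623, -0.1568, 0.1265]
tcp_rot: [179.6, -0.1, 77.1]
wrist_force: [-0.2, 0.3, 0.8]
opening: 0.0591
```

```bash
python3 -c "
from h import *
c=camera('wrist');save(c,'w8')
go([.5595,-.161,.081],77)
"
```

```text
t 12.1 pos [ 0.5624 -0.1568  0.1266] rot [ 1.7964e+02 -7.0000e-02  7.7110e+01] q [-15.6   8.5   1.1  82.3   0.1  -2.7] F [ 0.4 -0.9 -0.3] M [0.012 0.046 0.035] op 0.0598
shift cm [-0.48 -0.21  4.55] turn [ 0.36 -0.07  0.11]
```

View pics/w8.png

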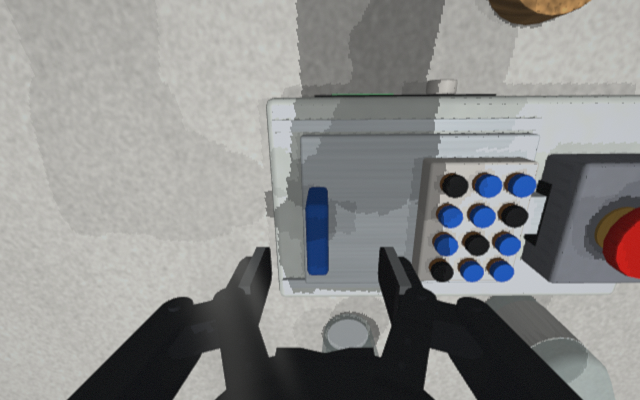

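Call:
play_rows --rows '[[0.3,[-0.5,-0.3,0.5],[0.3,0,0]],[0.3,[-0.1,0,1.5],[0,0,0]],[0.3,[0,0,1.5],[0,0,0]],[0.3,[0,0,0.5],[0,0,0]],[0.3,[0,0,0],[0,0,0]]]'

```text
time: 12.6
ee_pos: [0.5601, -0.1626, 0.0876]
tcp_rot: [179.6, -0.1, 77.1]
wrist_force: [-0.3, 0.1, 0.5]
opening: 0.0602
```

```bash
python3 -c "
from h import *
c=camera('wrist');save(c,'w9')
go([.5595,-.161,.081],77)
"
```

```text
t 12.65 pos [ 0.5601 -0.1626  0.0879] rot [ 1.7962e+02 -6.0000e-02  7.7120e+01] q [-16.2   8.9  -2.7  78.    0.1  -3.3] F [-0.2  0.8  0.1] M [-0.005  0.043 -0.03 ] op 0.0596
shift cm [ 0.14 -0.1   0.69] turn [ 0.38 -0.06  0.12]
```

View pics/w9.png

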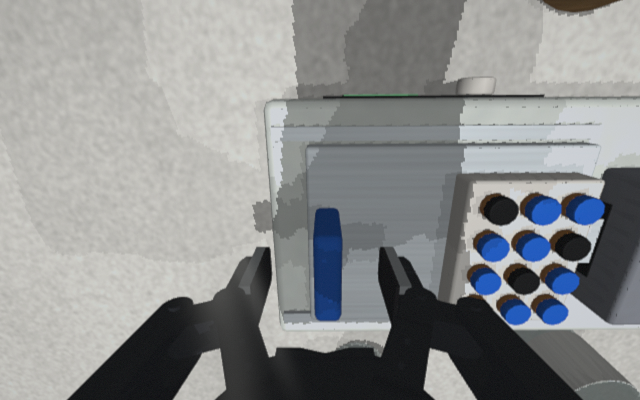

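Call:
play_rows --rows '[[0.3,[0.1,0,0.6],[0.3,0,0]],[0.4,[0,0,0],[0,0,0]],[0.6,[0,0,0],[0,0,0]],[0.8,[0,0,0],[0,0,0]],[1,[0,0,0],[0,0,0]],[1,[0,0,0],[0,0,0]],[1,[0,0,0],[0,0,0]],[1,[0,0,0],[0,0,0]]]' --newtons 40

```text
time: 13.45
ee_pos: [0.5609, -0.1616, 0.0825]
tcp_rot: [179.9, -0.0, 77.2]
wrist_force: [0.5, -1.0, -0.8]
opening: 0.0134
```

```bash
python3 -c "
from h import *
go([.5443,-.229,.083],77)
"
```

```text
t 13.45 pos [ 0.5609 -0.1616  0.0825] rot [ 1.7987e+02 -4.0000e-02  7.7170e+01] q [-16.1   9.3  -2.8  77.7   0.   -3.3] F [ 0.5 -1.  -0.8] M [-0.049  0.019  0.225] op 0.0134
shift cm [-6.94 -0.12 -0.05] turn [ 0.13 -0.04  0.17]
```

Gripped. Pull along tool −x, gently.

Call:
play_rows --rows '[[1,[-0.6,0,0],[0,0,0]],[1,[-0.8,0,0],[0,0,0]],[1,[-0.8,0,0],[0,0,0]],[1,[-0.8,0,0],[0,0,0]],[1,[-0.8,0,0],[0,0,0]],[1,[-0.8,0,0],[0,0,0]],[1,[-0.8,0,0],[0,0,0]],[1,[0,0,0],[0,0,0]]]'

```text
time: 14.25
ee_pos: [0.5482, -0.2192, 0.0825]
tcp_rot: [179.8, -0.1, 77.2]
wrist_force: [2.0, -1.2, -2.2]
opening: 0.0136
```

```bash
python3 -c "
from h import *
go([.5452,-.2297,.083],77)
"
```

```text
t 14.25 pos [ 0.5482 -0.2192  0.0825] rot [ 1.7981e+02 -8.0000e-02  7.7160e+01] q [-21.9  10.2  -1.8  77.8   0.1  -9. ] F [ 2.  -1.2 -2.2] M [-0.29  -0.129  0.214] op 0.0136
shift cm [-1.08 -0.06 -0.05] turn [ 0.19 -0.08  0.16]
```

Call:
play_rows --rows '[[1,[-0.6,0,0],[0,0,0]],[1,[-0.5,0,0],[0,0,0]],[1,[-0.3,0,0],[0,0,0]],[1,[0,0,0],[0,0,0]]]'

```text
time: 14.65
ee_pos: [0.5459, -0.2294, 0.0825]
tcp_rot: [179.8, -0.6, 77.4]
wrist_force: [0.5, -2.5, -0.4]
opening: 0.0135
```

```bash
python3 -c "
from h import *
go([.5452,-.2297,.083],77)
c=camera('side');save(c,'s10')
"
```

```text
t 14.65 pos [ 0.5459 -0.2294  0.0825] rot [179.81  -0.63  77.37] q [-23.1  10.5  -1.5  78.    0.7 -10.5] F [ 0.5 -2.5 -0.4] M [-1.34   0.355  0.019] op 0.0135
shift cm [-0.04 -0.06 -0.05] turn [ 0.19 -0.63  0.37]
```

View pics/s10.png

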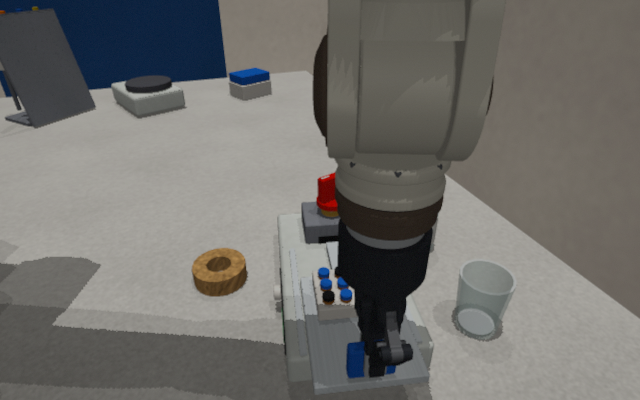

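Call:
play_rows --rows '[[1,[-0.3,0,0],[0,0,0]],[1,[0,0,0],[0,0,0]],[0.6,[0,0,0],[0,0,0]],[0.4,[0,0,0],[0,0,0]],[0.35,[0,0,0],[0,0,0]],[0.35,[0,0,0],[0,0,0]],[0.35,[0,0,0],[0,0,0]],[0.35,[0,0,-1],[0,0,0]],[0.35,[0,0,-3],[0,0,0]],[0.35,[0,0,-4],[0,0,0]],[0.35,[0,0,-4],[0,0,0]],[0.35,[0,0,-3],[0,0,0]]]'

```text
time: 15.9
ee_pos: [0.5419, -0.2323, 0.2351]
tcp_rot: [-179.7, -0.9, 77.4]
wrist_force: [0.0, -0.6, 0.2]
opening: 0.0554
```

```bash
python3 -c "
from h import *
go([.5452,-.2297,.083],77)
c=camera('side');save(c,'s11')
c=camera('scene');save(c,'sc11')
c=camera('wrist');save(c,'w11')
go([.5452,-.2297,.083],77)
"
```

```text
t 15.9 pos [ 0.5419 -0.2323  0.2351] rot [-179.71   -0.94   77.37] q [-23.6  10.9  15.8  95.4   0.9 -11. ] F [ 0.  -0.6  0.2] M [-0.034 -0.004 -0.059] op 0.0554
shift cm [ 0.08  0.35 15.22] turn [-0.3  -0.94  0.37]
t 16.05 pos [ 0.5427 -0.2327  0.235 ] rot [-179.85   -0.91   77.37] q [-23.6  10.8  15.8  95.3   0.9 -11. ] F [-0.2 -0.2 -0.5] M [-0.009  0.061 -0.013] op 0.0555
shift cm [ 0.1   0.22 15.2 ] turn [-0.15 -0.91  0.37]
```

View pics/w11.png

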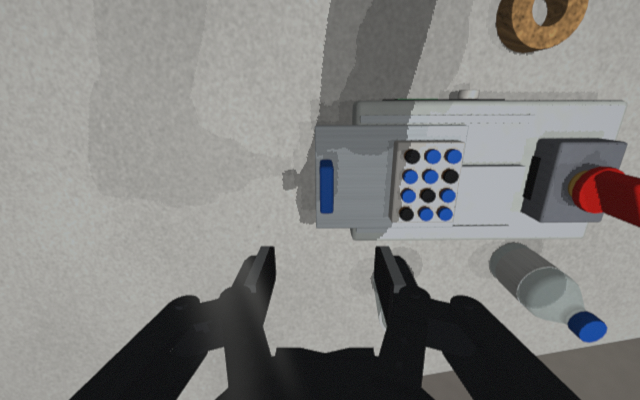

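View pics/sc11.png

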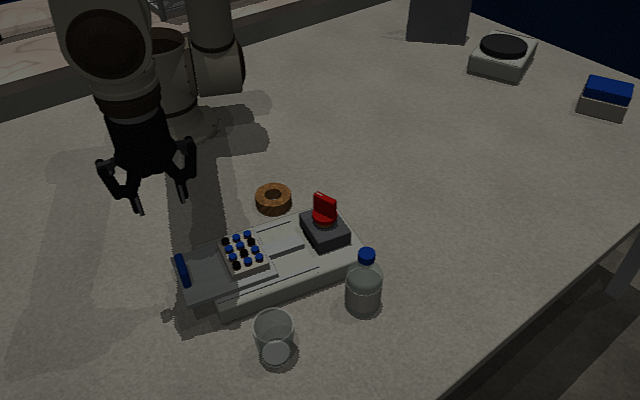

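Run:
```python
from h import *
def blob(n,box):
    im=cv2.imread('pics/%s.png'%n).astype(int);m=(im[:,:,0]>im[:,:,2]+35)&(im[:,:,0]>im[:,:,1]+20)
    x0,x1,y0,y1=box;ys,xs=np.nonzero(m[y0:y1,x0:x1]);return xs.mean()+x0,ys.mean()+y0,len(xs)
a=camera('scene');b=camera('side')
P=[blob('scene0',(205,235,235,280)),blob('side0',(325,390,285,330))]
Q=[blob('sc11',(168,196,248,292)),blob('s11',(300,420,320,400))]
print(P,Q)
p,e=tri((a,P[0]),(b,P[1]));q,f=tri((a,Q[0]),(b,Q[1]));print(p,e,q,f,np.linalg.norm((q-p)[:2]))
for s,t in (('scene0','sc11'),('side0','s11')):
    A=cv2.imread(f'pics/{s}.png');B=cv2.imread(f'pics/{t}.png')
    for n,(x,y,w,h) in (dict(bottle=(340,245,45,75),beaker=(248,305,50,60),ring=(252,180,44,38)) if s=='scene0' else dict(bottle=(392,168,52,88),beaker=(450,258,68,80),ring=(190,245,60,50))).items():
        r=cv2.matchTemplate(B[y-15:y+h+15,x-15:x+w+15],A[y:y+h,x:x+w],cv2.TM_CCOEFF_NORMED);_,v,_,l=cv2.minMaxLoc(r);print(s,n,round(v,2),l[0]-15,l[1]-15)
```

```text
[(np.float64(219.8516129032258), np.float64(250.7225806451613), 155), (np.float64(357.3879374534624), np.float64(306.5405807892777), 1343)] [(np.float64(180.45454545454547), np.float64(264.0974025974026), 154), (np.float64(371.4032539221383), np.float64(357.5781522370715), 1721)]
[ 0.55650991 -0.16296072  0.09029702] [np.float64(0.004061011375005523), np.float64(0.004061011375005627)] [ 0.54143325 -0.23138284  0.09056029] [np.float64(0.003333790272358351), np.float64(0.003333790272358317)] 0.07006348269799653
scene0 bottle 1.0 0 0
scene0 beaker 1.0 0 0
scene0 ring 1.0 0 0
side0 bottle 0.2 -3 -15
side0 beaker 1.0 0 0
side0 ring 1.0 0 0
```

View pics/s11.png

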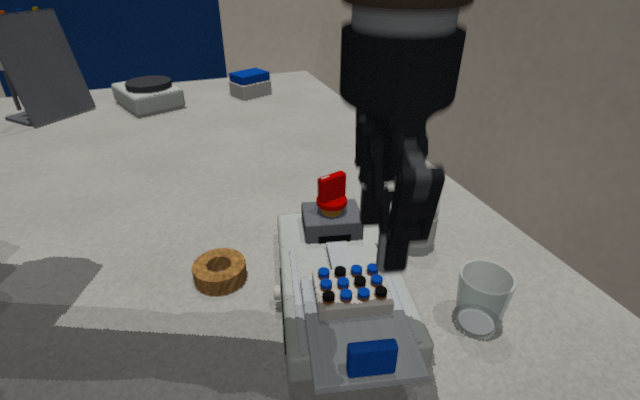

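Travel measures 70 mm, the knob is up, and the labware has not moved in the scene view; in the side view the arm hides the bottle. The gripper is clear of everything.

```bash
python3 -c "
from h import *
print(job_done())"
```

```text
the job is handed in; nothing more can be done
None
```

I unscrewed the lock knob, pulled the tray all the way out, let go, and handed the job in at about 16 s of the 61 s allowed.

- **Thread direction:** I first turned the knob 0.31 rad anticlockwise. The torque climbed to about 0.17 N m, which matches the binding side, so I stopped well below the 0.4 N m limit. Clockwise it gave at about 0.1 N m or less.
- **Unlocking:** I turned it about 2.63 rad clockwise. The gripper rose about 12 mm with it, where about 11.3 mm was expected. The brass stem still shows in the last pictures, so the knob is still up.
- **Tray:** I pulled it by the blue handle to its stop. Measured from two views, the handle moved 70.1 mm, though the two sight lines miss each other by 3–4 mm. The gripper's own travel was 69.5 mm at the last reading, before a final small pull.
- **Labware:** in the scene view the bottle, beaker and cork ring match their starting places to the pixel. In the side view the beaker and ring also match, but the bottle could not be checked because the arm hid it.
- **Gripper:** it was about 15 cm above the handle and touching nothing, with wrist forces at noise level.

The camera estimates of the knob and handle positions differed by up to 4 mm along their bars, which did not affect the grasps. No check failed apart from the hidden bottle in the side view.

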